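# Take the filter out of the bench air cleaner and show it over the tray

## Robot

A 6-joint arm with a two-finger parallel gripper is mounted at the origin on a cart in front of the work surface, level with it; the furniture and walls round the work are solid. World frame = base frame: x ahead of the robot, y to its left, z up, the work surface at z = 0. Lengths are in m, angles in rad, forces in N, time in s.
With the tool pointing down it reaches from about 0.35 to 0.975 m from the base axis. Payload 7.1 kg.
Tool frame: the origin (TCP) lies midway between the tips of the shut fingers; the grasp point (between the pads) lies 19 mm behind it; z points along the fingers, y is the line along which they close (so a half turn about z gives the same grasp; the last joint's range is limited). The gripper opens to 88 mm and grips with 3 to 60 N. Pads are 20 mm wide; open, the fingers measure 115 mm over their backs; the gripper's body (75 mm by 178 mm) begins 61 mm behind the grasp point.
Start: joints at [1.108, 0.423, 1.63, -0, 1.089, -0.019], TCP at [0.268, 0.564, 0.201] pointing down, gripper open.
Joint ranges: [-3, 3], [-0.9, 2.11], [0.09, 2.58], [-1.31, 4.45], [0.11, 2.69], [-2.54, 2.54]. Speed limits (rad/s): [2.39, 2.39, 3.01, 3.14, 3.14, 3.14].

## Interface

Orientations are given as a unit quaternion [w, x, y, z].
In Python, from station import move_pose, movel, movej, command_gripper, wait, inverse_kinematics, read_camera, camera_info, MotionError, job_done, get_time, get_joint_pos, get_qvel, get_effort, get_tcp_pos, get_ee_rot, get_ft_force, get_ft_torque, get_grip_width, get_finger_force gives the robot as it stands. Calls block until the motion is done:
- move_pose(position, orientation): joint-space move of the TCP to a pose.
- movel(position, frame=None, v=0.15, until_force=None): straight line of the TCP; frame=None keeps the orientation; v is the mean speed in m/s. With until_force (N) it stops when the force on the tool has changed by that much, and returns True; else False.
- movej(angles): joint-space move.
- command_gripper(opening): opening from 0.0 (shut) to 1.0 (fully open); the grip force is fixed at half the most; returns when the fingers have stopped.
- wait(seconds).
- inverse_kinematics(position, orientation): joint angles nearest the present ones, or None.
- read_camera(name): name is "scene" or "top"; returns the picture (384x512x3 uint8, red, green, blue); there is no depth.
- camera_info(name): a dict with "intrinsics" (3x3 intrinsics, pixels), "dist" ([k1, k2, p1, p2, k3] as OpenCV has them; the pictures are not rectified), "T" (4x4, takes a point from camera to world coordinates). Camera axes: x right, y up, looking along -z (the intrinsics and any distortion apply to the point x, -y, -z); pixel columns grow to the right and rows downward; lengths in m; the calibration is good to about 2 mm. A picture is of the moment at which its call begins. camera_info takes no time and is no camera call.
A pose or a line that the arm cannot do raises MotionError and nothing moves.
- job_done(): hands the job in; it is judged then, once.
Readings, each from a call of its own:
- get_time(): time.
- get_joint_pos(): joint angles.
- get_qvel(): joint speeds.
- get_effort(): joint torques, N m.
- get_tcp_pos(): TCP position.
- get_ee_rot(): TCP orientation.
- get_ft_force(): force on the tool from outside, world axes, zero at the start.
- get_ft_torque(): the same for the moment, N m.
- get_grip_width(): opening from 0.0 (shut) to 1.0 (fully open).
- get_finger_force(): force on a finger pad.
Only numpy, scipy, OpenCV 4.12 (cv2) and the standard library are available. Lean on these libraries where they do the work, as an engineer would, in place of code of your own. Each camera call takes 0.05 s, during which the arm holds its last target. There are 200 camera calls.

## Task

Take the filter out of the small bench air cleaner: turn its captive knob anticlockwise (seen from above) to its stop so that the latch swings off the cover flap, then lift the flap by its fin until it stands open and leave it so. Draw the filter cassette hidden beneath out by its pull tab and finish while still holding it over the empty wooden tray: motionless, upright, centred, lengthwise along the tray's long side, its underside 3 to 15 cm above the rim, so that loose dust drops into the tray. Leave the tray and the other things where they stand.

Things in the scene. Friction and masses are not known exactly. Their poses are not given: they have to be found in the camera images.
- air_cleaner: White plastic box fixed to the table, 180 (x) x 150 (y) x 100 mm high. Origin on the table; box spans x -95..+85, y -75..+75 mm; front (-x) has a grille. On top: the knob at the front, behind it the grey flap. Under the flap an open bay, x -46..+62, y -69..+69, floor z = 8 mm; rails at its front and rear ends (to z = 68) hold the filter upright at y = 0 with 2 mm play; bay empty beside it.
- knob (a joint): Captive knob: 0 to 1.4 rad, grows anticlockwise seen from above. At 0 its 34 mm steel latch finger points to the box's +x, over the flap's front edge, and blocks the flap; beyond about 1.05 rad the flap is free; 1.4 is the stop. Starts between 0 and 0.2. Light friction (0.05 N m), stays where it is left.
- knob_grip (a point): Grip point on the knob's turning axis, 132 mm above the table, at x -75, y -30 mm of the box. The black wing is a bar 40 mm long, 12 mm thick, z = 114 to 142 mm, pointing the same way as the latch finger below it (finger z = 106 to 111 mm), i.e. to the box's +x at joint 0. The point's x axis runs along the wing and turns with it.
- flap (a joint): Cover flap: 0 shut (level), grows as its front edge is lifted, up to 1.9 rad (leaning back past upright). Hinge along the box's y. A stiff hinge (0.14 N m; about 2 N at the fin): it stays at whatever angle it is left.
- flap_handle (a point): Grip point on the flap's upright fin (30 mm long in x, 12 mm thick in y, 32 mm high), 25 mm above the flap's upper face. Flap shut: 130 mm above the table, at x -35, y +40 mm of the box. Moves with the flap: 113 mm in front of and 28 mm above the hinge in the flap's own frame. Pinched across its thickness (along the hinge) it pivots between the fingers as the flap swings up.
- flap_hinge (a point): Point on the flap's hinge line, at x = +78, y = 0 mm of the box, 102 mm above the table. The flap is 130 mm long from here to its front edge, 138 mm wide, 5 mm thick, upper face 3 mm above this point when shut.
- filter: Filter cassette, loose, 60 to 110 g, hidden in the box until the flap is open: grey frame with white pleats 100 (its x) x 12 (its y) x 56 mm high; on its top middle a pull tab 40 long, 14 thick, 28 mm high; 84 mm in all. Origin: centre of its underside; z up. In the box it stands at x +8, y 0 mm, underside 8 mm above the table, its x along the box's x.
- filter_tab (a point): Centre of the filter's pull tab, 69 mm above the filter's underside and 15 mm below the tab's top (77 mm above the table while the filter is in the box). Grip the tab across its 14 mm thickness (along the filter's y).
- tray: Empty open wooden tray on the near part of the table (not the filled one at the back), loose, 0.45 kg, 116 mm (its x) x 200 mm (its y, the long side), rim 40 mm high. Origin: centre of its underside, on the table.
- mug: White mug, 89 x 125 x 110 mm high, origin under its centre. Leave alone.
- dropper: Small white dropper bottle with a black top, 24 mm across, 70 mm high, origin under its centre. Leave alone.
- glitter_jar: Small clear jar with a screw lid, 44 mm across, 47 mm high, origin under its centre. Leave alone.
- power_bank: Flat white power bank, 36 x 60 x 14 mm, origin under its centre. Leave alone.
- foil_dish: Round shallow dish with flakes, 78 mm across, 15 mm high, origin under its centre. Leave alone.

How it is judged:
On the way, in this order (a step that is already met when the one before it is completed fails the run):
1. the knob is turned off the flap while the flap is still shut (value of joint knob above 1.15 rad and value of joint flap below 0.15 rad), for 0.1 s.
2. the flap is lifted until it stands open (value of joint flap above 1.25 rad), for 0.2 s.
3. the filter is drawn up clear of the box in the gripper (height (world z) of filter above 0.105 m and contact force between filter and the fingers above 1 N), for 0.1 s.
At the end, for the whole second after the job is handed in: Filter held in the gripper, still, upright within 17 deg, centred within 45 mm over the tray, lengthwise along its long side within 20 deg, underside 55 to 220 mm above the table, touching neither tray nor box; flap open past 1.2 rad, knob off the flap (over 1.05 rad) (contact force between filter and the fingers above 1 N and height (world z) of filter between 0.055 and 0.22 m and horizontal distance between filter and tray below 0.045 m and angle between filter's own z axis and vertical below 0.3 rad and angle between the x axis of filter and the y axis of tray, either way round below 0.35 rad and linear speed of filter below 0.03 m/s and angular speed of filter below 0.3 rad/s and contact force between filter and tray below 0.2 N and contact force between filter and air_cleaner below 0.2 N and value of joint flap above 1.2 rad and value of joint knob above 1.05 rad); the arm keeps its last pose, push and grip.
It fails at once if the tray is shifted by more than 3 cm (distance of tray from where it was at the start of the episode above 0.03 m).
It fails at once if another thing on the table is shifted or knocked over (by more than 3 cm) (distance of any of mug, dropper, glitter_jar, power_bank, foil_dish from where it was at the start of the episode above 0.03 m or angle between any of mug, dropper, glitter_jar's own z axis and vertical above 0.5 rad).
It also fails if it takes over 72 s, if anything falls off the work surface, if the arm or the gripper's body presses on something with over 40 N, if the wrist force passes 120 N, or if a joint passes its speed limit or range.

## Working session

There is one attempt and no reset: what is moved stays moved. The work goes in short steps, each a Python script; the robot and the scene stay as the last script left them, time stands still between calls to the robot, and variables do not carry over. Pictures are saved under pics/ and viewed, at most 10 in all, crops included, and the job is handed in when it is done.

```bash
mkdir -p pics; cat > h.py <<'E'
from station import *
import numpy as np, cv2
def snap(cam,name):
    im=read_camera(cam); cv2.imwrite(f'pics/{name}.png',cv2.cvtColor(im,cv2.COLOR_RGB2BGR)); return im
def ray(cam,px):
    i=camera_info(cam); T=np.array(i['T'])
    u=cv2.undistortPoints(np.array(px,float).reshape(-1,1,2),np.array(i['intrinsics']),np.array(i['dist']))[:,0]
    d=np.c_[u[:,0],-u[:,1],-np.ones(len(u))]@T[:3,:3].T
    return T[:3,3],d
def plane(cam,px,z):
    o,d=ray(cam,px); return o+d*((z-o[2])/d[:,2])[:,None]
def proj(cam,P):
    i=camera_info(cam); T=np.array(i['T']); P=np.array(P,float).reshape(-1,3)
    c=(P-T[:3,3])@T[:3,:3]*[1,-1,-1]
    return cv2.projectPoints(c,np.zeros(3),np.zeros(3),np.array(i['intrinsics']),np.array(i['dist']))[0][:,0]
E
python3 - <<'E'
from h import *
for c in('top','scene'):
    im=snap(c,c+'0'); b=cv2.resize(cv2.cvtColor(im,cv2.COLOR_RGB2BGR),(800,600),interpolation=cv2.INTER_CUBIC); cv2.imwrite(f'pics/{c}0b.png',b)
    print(c,np.round(np.array(camera_info(c)['T']),3).tolist())
print(get_time(),get_ee_rot())
E
```

```text
top [[-0.021, 0.989, -0.149, 0.438], [-1.0, -0.022, -0.005, -0.025], [-0.008, 0.149, 0.989, 0.965], [0.0, 0.0, 0.0, 1.0]]
scene [[0.824, 0.397, -0.405, 0.222], [-0.567, 0.598, -0.566, -0.499], [0.018, 0.696, 0.718, 0.725], [0.0, 0.0, 0.0, 1.0]]
0.1 [-1.52346397e-04  2.20091919e-01  9.75478893e-01 -6.73295086e-04]
```

View pics/top0b.png

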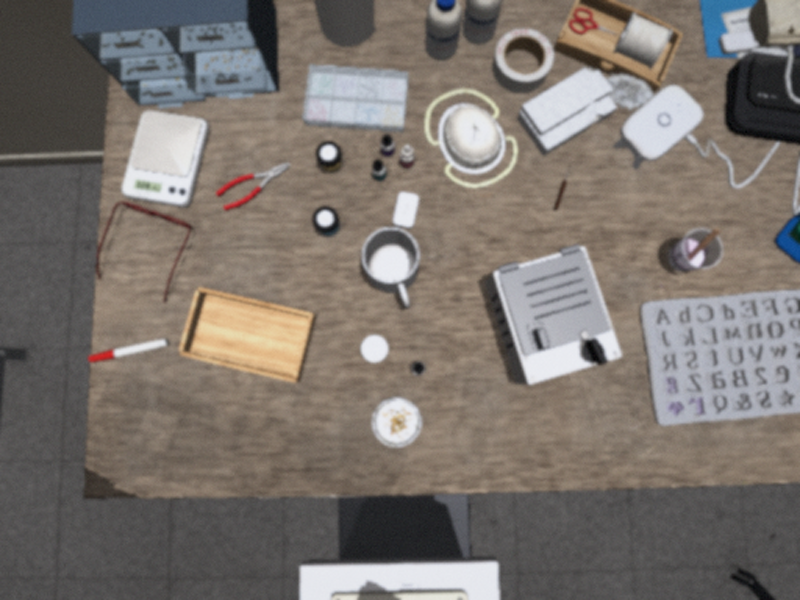

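View pics/scene0b.png

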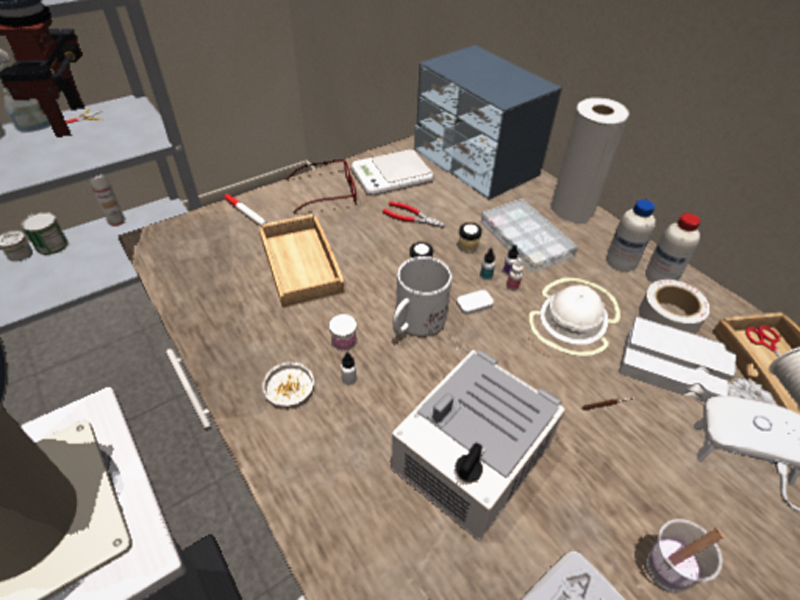

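The top view (800x600 scale) shows the box with its top corners near (495,270), (585,248), (620,352) and (530,382), the knob near (595,350) and the fin near (540,340). The tray corners are near (200,290), (313,315), (298,380) and (182,350), and the foil dish, dropper and jar stand between them. I'll refine with a close crop.

```bash
python3 - <<'E'
from h import *
t=cv2.imread('pics/top0.png'); s=cv2.imread('pics/scene0.png')
a=cv2.resize(t[150:250,308:408],(400,400),interpolation=cv2.INTER_CUBIC)
b=cv2.resize(s[220:345,245:370],(400,400),interpolation=cv2.INTER_CUBIC)
cv2.imwrite('pics/crop1.png',np.hstack([a,b]))
hsv=cv2.cvtColor(t,cv2.COLOR_BGR2HSV)[180:250,105:210]
m=((hsv[...,1]>95)&(hsv[...,2]>120)).astype(np.uint8)
m=cv2.morphologyEx(m,cv2.MORPH_OPEN,np.ones((3,3)))
c=max(cv2.findContours(m,0,2)[0],key=cv2.contourArea)
box=cv2.boxPoints(cv2.minAreaRect(c))+[105,180]
print(cv2.contourArea(c),box)
for z in(0.0,0.04):print(plane('top',box,z).round(3),plane('top',box,z).mean(0))
g=lambda p:plane('top',[[p[0]*.64,p[1]*.64]],p[2])[0].round(3)
for n,p in dict(mug=(391,258,.11),mugh=(403,305,.06),drop=(418,368,.07),jar=(375,348,.047),dish=(397,422,.015),knob=(595,348,.135),fin=(540,338,.135)).items():print(n,g(p))
E
```

```text
391.5 [[128.5490799  191.44854355]
 [130.22486877 184.00059652]
 [200.39737701 199.78940964]
 [198.72158813 207.23735619]]
[[0.585 0.329 0.   ]
 [0.605 0.325 0.   ]
 [0.559 0.135 0.   ]
 [0.539 0.14  0.   ]] [0.57206806 0.23210416 0.        ]
[[0.579 0.314 0.04 ]
 [0.599 0.31  0.04 ]
 [0.554 0.129 0.04 ]
 [0.535 0.133 0.04 ]] [0.5664905  0.22143995 0.04      ]
mug [ 0.625 -0.002  0.11 ]
mugh [ 0.559 -0.018  0.06 ]
drop [ 0.459 -0.04   0.07 ]
jar [0.493 0.028 0.047]
dish [ 0.374 -0.004  0.015]
knob [ 0.48  -0.296  0.135]
fin [ 0.497 -0.217  0.135]
```

View pics/crop1.png

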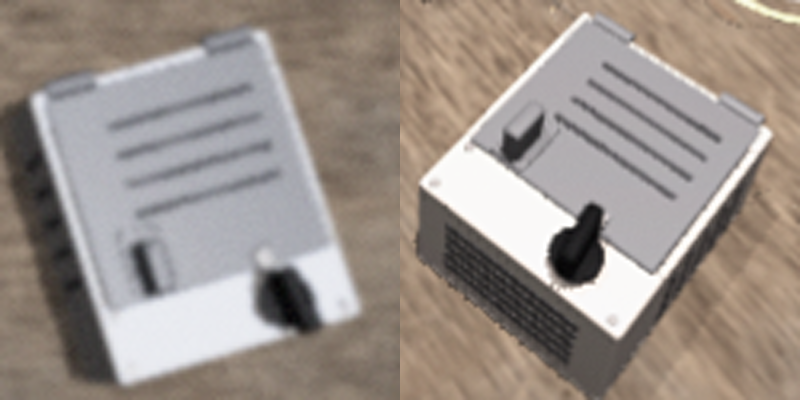

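In the left crop (top camera) the box-top corners are at (33,92), (265,30), (360,312) and (120,384). The right crop (scene) has them at (20,182), (215,338), (372,130) and (190,12). The wing is only slightly anticlockwise of the box's +x.

```bash
python3 - <<'E'
from h import *
def fit(L,W):
    L=np.array(L)[:,:2];W=W[:,:2]; l=L-L.mean(0);w=W-W.mean(0)
    a=np.arctan2((l[:,0]*w[:,1]-l[:,1]*w[:,0]).sum(),(l*w).sum()); R=np.array([[np.cos(a),-np.sin(a)],[np.sin(a),np.cos(a)]])
    t=W.mean(0)-R@L.mean(0); return a,t,R,(W-(L@R.T+t))
L=[[.085,.075],[.085,-.075],[-.095,-.075],[-.095,.075]]
pt=np.array([[33,92],[265,30],[360,312],[120,384]])/4+[308,150]
ps=np.array([[190,12],[372,130],[215,338],[20,182]])/3.2+[245,220]
for c,p in(('top',pt),('scene',ps)):
    a,t,R,r=fit(L,plane(c,p,.1)); print(c,a,t.round(4),np.abs(r).max().round(4))
    for n,q in dict(knob=(-.075,-.03),fin=(-.035,.04),filt=(.008,0)).items(): print(n,(R@q+t).round(4))
T=[[.058,.1],[.058,-.1],[-.058,-.1],[-.058,.1]]
p=np.array([[200,290],[313,315],[298,380],[182,350]])*.64
a,t,R,r=fit(T,plane('top',p,.04));print('tray',a,t,np.abs(r).max())
p=np.array([[313,215],[342,291],[281,302],[261,228]])*.64
T=[[.058,.1],[.058,-.1],[-.058,-.1],[-.058,.1]]
W=plane('scene',p,.04);a,t,R,r=fit(T,W);print('tray',a,t,np.abs(r).max())
# wing: pixel ends in top crop -> plane
w=plane('top',np.array([[268,262],[315,328]])/4+[308,150],.142);print('wing',w,np.arctan2(*(w[0]-w[1])[[1,0]]))
w=plane('scene',np.array([[195,206],[170,272]])/3.2+[245,220],.142);print('wing',w,np.arctan2(*(w[0]-w[1])[[1,0]]))
E
```

```text
top 0.25016948298623254 [ 0.5407 -0.2519] 0.0017
knob [ 0.4755 -0.2996]
fin [ 0.4969 -0.2218]
filt [ 0.5485 -0.25  ]
scene 0.250877513643845 [ 0.5398 -0.2516] 0.0031
knob [ 0.4746 -0.2993]
fin [ 0.496  -0.2215]
filt [ 0.5476 -0.2496]
tray -0.2503103116824126 [0.52104621 0.23502287] 0.007540841995086756
tray -0.268438089600065 [0.51063895 0.22078885] 0.013279307087631143
wing [[ 0.49642883 -0.28150922  0.142     ]
 [ 0.4588757  -0.30553387  0.142     ]] 0.5691366111059918
wing [[ 0.49008479 -0.29260963  0.142     ]
 [ 0.45304781 -0.31516539  0.142     ]] 0.5470155381645594
```

```bash
cat >> h.py <<'E'
B=np.array([.5403,-.2517]); BY=.2505; TR=np.array([.516,.228]); TY=-.255
def bx(x,y,z): c,s=np.cos(BY),np.sin(BY); return [B[0]+c*x-s*y,B[1]+s*x+c*y,z]
def q(psi): return [0,np.cos(psi/2),np.sin(psi/2),0]
E
python3 - <<'E'
from h import *
for n,p,psi in [('k0',bx(-.075,-.03,.2),BY+.2),('k1',bx(-.075,-.03,.2),BY+1.4),('fin',bx(-.035,.04,.2),BY),('fin2',bx(.11,.04,.2),BY),('filt',bx(.008,0,.06),BY),('tray',[*TR,.16],TY+np.pi/2)]:
    for o in(0,-np.pi,np.pi):
        j=inverse_kinematics(p,q(psi+o)); print(n,round(o,1),None if j is None else np.round(j,2))
E
```

```text
k0 0 [-0.58  0.33  1.77 -0.    1.04  0.54]
k0 -3.1 None
k0 3.1 None
k1 0 [-0.58  0.33  1.77 -0.    1.04 -0.66]
k1 -3.1 [-0.58  0.33  1.77 -0.    1.04  2.48]
k1 3.1 [-0.58  0.33  1.77 -0.    1.04  2.48]
fin 0 [-0.44  0.31  1.81 -0.    1.02  0.88]
fin -3.1 [-0.44  0.31  1.81 -0.    1.02 -2.26]
fin 3.1 [-0.44  0.31  1.81 -0.    1.02 -2.26]
fin2 0 [-0.3   0.48  1.54 -0.    1.12  1.02]
fin2 -3.1 [-0.3   0.48  1.54 -0.    1.12 -2.12]
fin2 3.1 [-0.3   0.48  1.54 -0.    1.12 -2.12]
filt 0 [-0.45  0.58  1.76 -0.    0.8   0.87]
filt -3.1 [-0.45  0.58  1.76 -0.    0.8  -2.27]
filt 3.1 [-0.45  0.58  1.76 -0.    0.8  -2.27]
tray 0 [ 0.39  0.39  1.8  -0.    0.96  0.65]
tray -3.1 [ 0.39  0.39  1.8  -0.    0.96 -2.49]
tray 3.1 [ 0.39  0.39  1.8  -0.    0.96 -2.49]
```

```bash
python3 - <<'E'
from h import *
P=lambda z:bx(-.075,-.03,z)
move_pose(P(.22),q(BY+.2)); print(get_time())
command_gripper(.6)
movel(P(.120),v=.1,until_force=8); print(get_tcp_pos(),get_ft_force())
command_gripper(0); print(get_grip_width()*88,get_finger_force(),get_ft_force(),get_ft_torque())
j=np.array(get_joint_pos())
for d in np.linspace(.3,1.2,4):
    k=j.copy();k[5]-=d; movej(k.tolist()); print(d,get_ft_force().round(1),get_ft_torque().round(2),get_grip_width()*88)
command_gripper(.5); movel(P(.2),v=.15); print(get_time())
move_pose(bx(-.035,.04,.25),q(BY)); print(get_time())
s=cv2.cvtColor(snap('scene','s1'),cv2.COLOR_RGB2BGR)[180:380,200:420]
cv2.imwrite('pics/s1c.png',cv2.resize(s,(660,600)))
E
```

```text
3.2083
[ 0.4755156  -0.29965503  0.12059916] [-1.22584125  0.13750119 -0.01543979]
0.48795546534909856 2.770644315169193 [-0.13787321  0.51565999  6.19925886] [0.09726527 0.18977976 0.0031791 ]
0.3 [ 0.7 -0.6  2.2] [-0.07  0.11  0.02] 0.27062093881540156
0.6 [-0.7  0.2  2.4] [-0.06  0.16  0.03] 0.6681720936505576
0.8999999999999999 [ 0.4 -0.2  1.6] [-0.07  0.06  0.01] 0.35908349336653955
1.2 [0.2 0.6 2.7] [-0.03  0.1   0.  ] 0.6187718224155598
9.0583
10.4333
```

View pics/s1c.png

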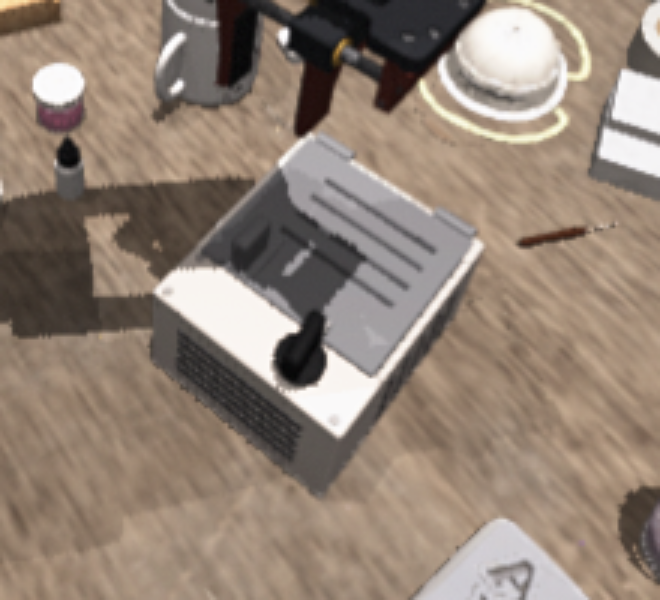

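The knob is still at its start angle: the wing at (300,340) in the crop points as before, and the fingers closed to about 0.5 mm on nothing. The gripper is in the upper part at (240-390,60-130). I'll check the tool's geometry against the picture.

```bash
python3 - <<'E'
from h import *
p=np.array(get_tcp_pos());print(p,get_ee_rot(),get_grip_width())
y=np.array([np.sin(BY),-np.cos(BY),0]);w=get_grip_width()*.088
P=[p,p+y*w/2,p-y*w/2]
print(proj('scene',P).round(0),proj('top',P).round(0))
f=lambda P:((proj('scene',P)-[200,180])*3).round(0)
print('crop',f(P),'knob top',f([bx(-.075,-.03,.142),bx(-.035,.04,.137)]))
s=cv2.cvtColor(snap('top','t2'),cv2.COLOR_RGB2BGR)[120:270,280:430]
s2=cv2.cvtColor(snap('scene','s2'),cv2.COLOR_RGB2BGR)[100:300,190:390]
cv2.imwrite('pics/t2c.png',np.hstack([cv2.resize(s,(400,400)),cv2.resize(s2,(400,400))]))
E
```

```text
[ 0.49621885 -0.22170389  0.24948825] [-2.18945683e-04  9.92134098e-01  1.25178785e-01 -3.94514174e-04] 0.5018432229816934
[[290. 220.]
 [300. 227.]
 [279. 214.]] [[361. 212.]
 [372. 209.]
 [351. 215.]]
crop [[269. 121.]
 [300. 141.]
 [238. 101.]] knob top [[306. 334.]
 [253. 230.]]
```

View pics/t2c.png

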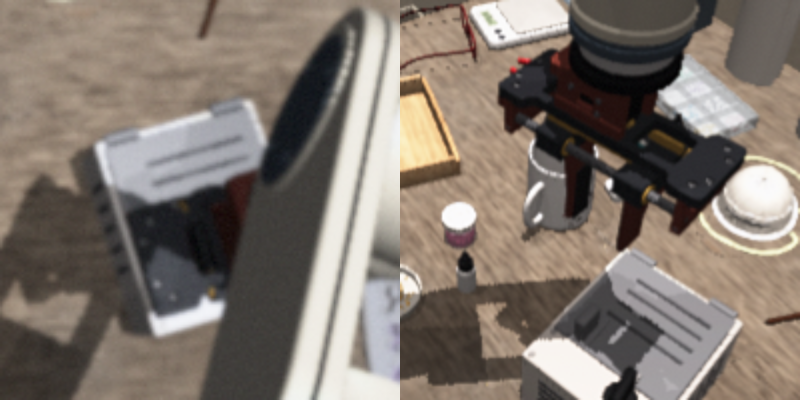

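The drawn fingertips match the calibration, so I'll repeat the grip with a picture before and after closing.

```bash
python3 - <<'E'
from h import *
P=lambda z:bx(-.075,-.03,z)
movel(bx(-.035,.04,.2));move_pose(P(.2),q(BY+.25))
movel(P(.116),v=.08,until_force=10); print(get_tcp_pos(),get_ft_force(),get_grip_width(),get_finger_force())
c=lambda im:cv2.resize(cv2.cvtColor(im,cv2.COLOR_RGB2BGR)[230:330,240:340],(400,400),interpolation=cv2.INTER_CUBIC)
a=c(read_camera('scene'))
for w in (.3,.2,.15,.1,0):
    command_gripper(w); print(w,get_grip_width(),get_finger_force(),get_ft_force().round(1))
b=c(read_camera('scene')); cv2.imwrite('pics/k3.png',np.hstack([a,b])); print(get_time(),get_tcp_pos())
E
```

```text
[ 0.47549354 -0.29961255  0.11652203] [-0.17627893  0.38154489 -0.51117966] 0.503067602868321 0.0
0.3 0.2996152915807627 0.0 [-0.5 -0.7  0.4]
0.2 0.20247948534842192 0.0 [-0.2 -0.3 -0.2]
0.15 0.14504370710040657 3.2854705484351143 [-1.9  3.6  1.4]
0.1 0.13071397387258069 29.539985060691833 [-3.   3.7  2.9]
0 0.13259752389720636 29.54264223575592 [-2.6  3.8  3. ]
14.45 [ 0.47458309 -0.29900957  0.11591451]
```

View pics/k3.png

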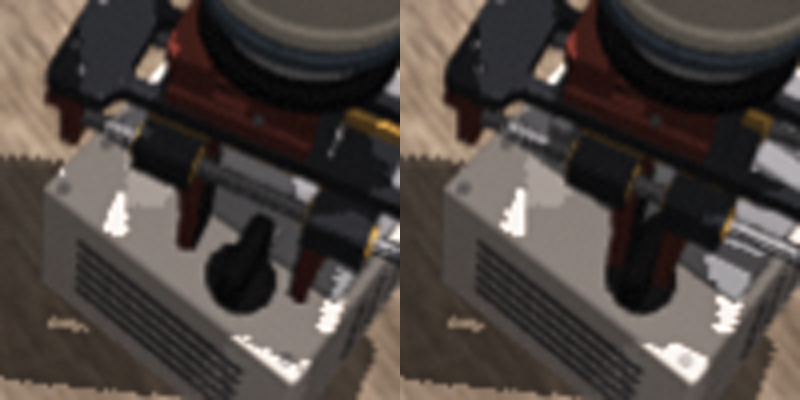

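Now the fingers hold the wing: the right crop shows them either side of it, at a width of 11.7 mm and 29.5 N. I'll turn it, checking the grip.

```bash
python3 - <<'E'
from h import *
P=lambda z:bx(-.075,-.03,z)
j=np.array(get_joint_pos())
for d in np.linspace(.19,1.15,6):
    k=j.copy();k[5]-=d; movej(k.tolist()); print(round(d,2),get_ft_force().round(1),get_ft_torque().round(2),get_grip_width()*88,get_finger_force())
print(get_ee_rot())
wait(.2);command_gripper(.5); movel(P(.2),v=.15); print(get_time())
move_pose(bx(-.035,.04,.22),q(BY))
s=cv2.cvtColor(snap('scene','s4'),cv2.COLOR_RGB2BGR)[230:350,240:400]
cv2.imwrite('pics/s4c.png',cv2.resize(s,(640,480),interpolation=cv2.INTER_CUBIC))
print(get_time())
E
```

```text
0.19 [-1.7  0.9  1.2] [0.25 0.4  0.04] 11.232309025560552 29.57055240869522
0.38 [ 0.5 -0.8 -0.9] [-0.03  0.2   0.02] 11.603164882348068 29.563202261924744
0.57 [ 2.  -3.2 -3.2] [-0.47 -0.22  0.05] 11.601707175431653 29.553993344306946
0.77 [ 4.6 -3.8 -6.1] [-0.7  -0.64  0.04] 11.356257451362854 29.54884260892868
0.96 [ 5.6 -3.7 -6. ] [-0.76 -0.95  0.05] 11.549516751874314 29.547793865203857
1.15 [ 6.4 -2.3 -7.9] [-0.68 -1.14  0.04] 11.388958708831533 29.546987414360046
[1.17083665e-03 6.81440712e-01 7.31872287e-01 3.75157254e-04]
17.8417
19.2667
```

View pics/s4c.png

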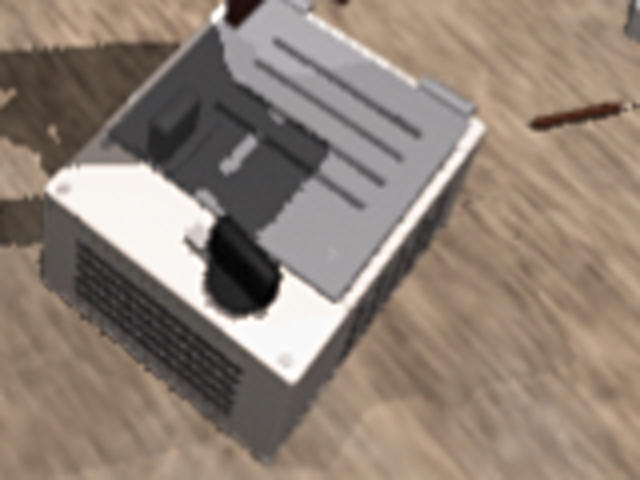

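The latch finger at (195,235) now lies along the front, off the flap, and the wing points along the box's y. Now the flap.

```bash
python3 - <<'E'
from h import *
movel(bx(-.035,.04,.112),v=.1,until_force=10); print(get_tcp_pos())
for w in(.25,0): command_gripper(w)
print(get_grip_width()*88,get_finger_force(),get_ft_force().round(1))
if get_grip_width()*88>9:
    p0=np.array(get_tcp_pos()); r=np.hypot(.113,.029);a0=np.arctan2(.029,.113)
    for t in np.linspace(0,1.62,13)[1:]:
        dx=r*(np.cos(a0)-np.cos(a0+t)); dz=r*(np.sin(a0+t)-np.sin(a0))
        movel(list(p0+[dx*np.cos(BY),dx*np.sin(BY),dz]),v=.06)
        print(round(t,2),get_ft_force().round(1),round(get_grip_width()*88,1),round(get_finger_force(),1),get_time())
        if get_grip_width()*88<8 or np.linalg.norm(get_ft_force())>40: break
E
```

```text
[ 0.49696673 -0.22186316  0.11258326]
11.166072700760767 29.976225793361664 [-0.5  6.   2. ]
0.14 [ 1.9  2.8 -2.7] 11.3 30.0 21.8
0.27 [ 1.   2.7 -2.9] 10.7 30.0 22.2083
0.4 [-0.7  3.1 -1.5] 11.2 30.0 22.6167
0.54 [-3.2  3.1  1.2] 10.7 30.0 23.025
0.68 [-4.7  4.1  2.6] 10.4 30.0 23.4333
0.81 [-4.7  5.2  4.4] 10.4 30.0 23.8417
0.94 [-4.4  4.7  6.3] 10.1 30.0 24.25
1.08 [-3.6  7.5  8.7] 10.0 30.0 24.6583
1.22 [-3.9  7.3  9.4] 9.3 30.0 25.0667
1.35 [-3.   8.5 10.2] 8.8 30.0 25.475
1.48 [-0.3 10.  10.8] 6.3 47.8 25.8833
```

```bash
python3 - <<'E'
from h import *
command_gripper(.5); p=np.array(get_tcp_pos()); movel(list(p+[0,0,.09]),v=.15)
im=snap('scene','s5'); 
s=cv2.cvtColor(im,cv2.COLOR_RGB2BGR)[150:350,220:440]
cv2.imwrite('pics/s5c.png',cv2.resize(s,(660,600),interpolation=cv2.INTER_CUBIC)); print(get_time())
for t in(1.25,1.4,1.55,1.7):
    P=[bx(.078-.13*np.cos(t),y,.102+.13*np.sin(t)) for y in(-.069,.069)]
    print(t,((proj('scene',P)-[220,150])*3).round(0).tolist())
E
```

```text
27.4333
1.25 [[430.0, 263.0], [237.0, 145.0]]
1.4 [[448.0, 239.0], [255.0, 125.0]]
1.55 [[465.0, 218.0], [273.0, 107.0]]
1.7 [[479.0, 200.0], [289.0, 92.0]]
```

View pics/s5c.png

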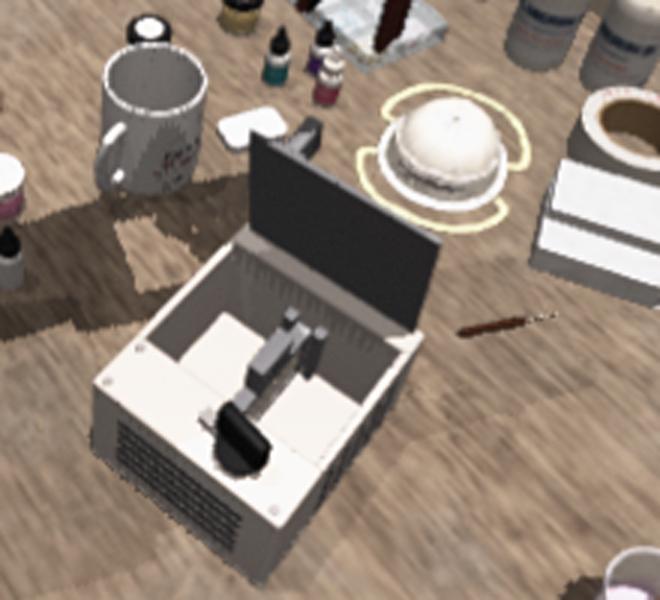

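The flap stands at about 1.36 rad (its top corners at (252,133) and (438,238) match that), the filter's tab is visible at (270,355), and the wing is still turned. I'll push the flap slightly past upright for clearance, then take the filter.

```bash
python3 - <<'E'
from h import *
print(get_tcp_pos())
movel(bx(.0,.0,.31),v=.25); command_gripper(0)
movel(bx(.0,.0,.19),v=.2)
for x in(.04,.055,.07):
    movel(bx(x,0,.19),v=.08); print(x,get_ft_force().round(1))
movel(bx(.004,0,.19),v=.2); command_gripper(.55)
movel(bx(.004,0,.062),v=.1,until_force=8); print(get_tcp_pos(),get_ft_force().round(1))
for w in(.3,.2,0): command_gripper(w)
print(get_grip_width()*88,get_finger_force(),get_ft_force().round(1),get_time())
E
```

```text
[ 0.62332229 -0.18746256  0.28649457]
0.04 [-1.  -0.5  0.6]
0.055 [-1.4 -0.4  0.8]
0.07 [-0.3  0.1  0.8]
[ 0.54467009 -0.25095212  0.06267701] [-0.2  0.1  0.3]
13.505918234421381 29.948096573352814 [ 0.8  0.9 -0.3] 34.8583
```

```bash
python3 - <<'E'
from h import *
for z in(.12,.19,.24):
    movel(bx(.004,0,z),v=.08); print(z,get_grip_width()*88,get_finger_force(),get_ft_force().round(1))
wait(.2)
psi=TY+np.pi/2
off=.004*np.array([np.cos(psi),np.sin(psi)]) # filter centre is 4 mm ahead along tool x
G=TR-off
m=(np.array(bx(.004,0,.24))[:2]+G)/2
movel([m[0],m[1],.25],q((BY+psi)/2),v=.15)
movel([*G,.25],q(psi),v=.15)
movel([*G,.17],v=.08); wait(.5)
print(get_time(),get_tcp_pos(),get_grip_width()*88,get_finger_force())
a=cv2.cvtColor(snap('scene','s6'),cv2.COLOR_RGB2BGR)[100:340,120:420]
cv2.imwrite('pics/s6c.png',cv2.resize(a,(750,600),interpolation=cv2.INTER_CUBIC))
E
```

```text
0.12 13.470953083114953 29.947713017463684 [ 0.4 -0.2 -0.2]
0.19 13.769127752593043 29.947746992111206 [ 0.3  0.1 -0.8]
0.24 13.715984937326658 29.947835505008698 [ 0.2  0.1 -1.3]
42.85 [0.51502034 0.2241346  0.17008885] 13.794288092472588 29.94774967432022
```

View pics/s6c.png

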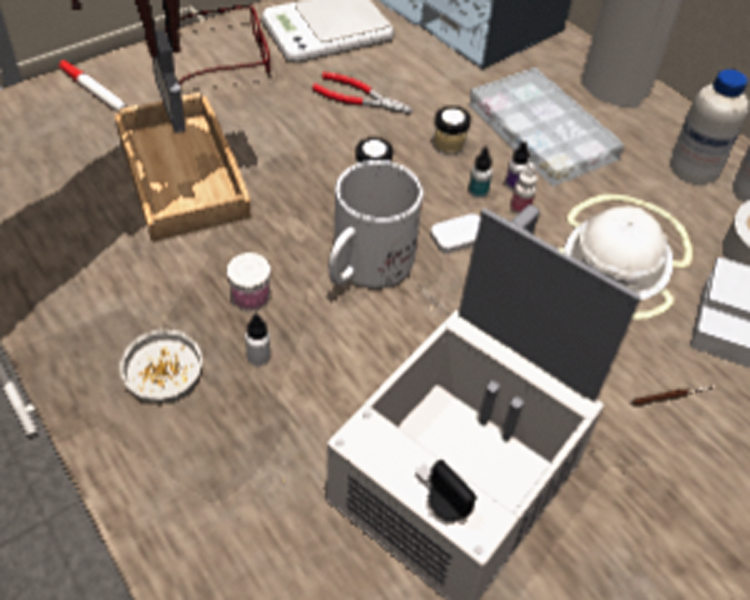

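The filter hangs upright over the tray (its lower near end at (178,130)), the bay is empty, and the flap and knob are open. The rim corners are at (205,95), (248,212), (152,235) and (117,112); I'll check the centring with these.

```bash
python3 - <<'E'
from h import *
p=np.array([[205,95],[248,212],[152,235],[117,112]])/2.5+[120,100]
W=plane('scene',p,.04); print(W.round(3),W.mean(0))
d=W[0]-W[1]; d2=W[3]-W[2]; print(np.arctan2(d[1],d[0]),np.arctan2(d2[1],d2[0]),np.linalg.norm(d),np.linalg.norm(W[0]-W[3]))
psi=TY+np.pi/2; c=TR; z=.116
P=[[c[0]+s*.05*np.cos(psi),c[1]+s*.05*np.sin(psi),z] for s in(-1,1)]
print(psi,((proj('scene',P)-[120,100])*2.5).round(0), np.abs(get_qvel()).max())
E
```

```text
[[0.595 0.31  0.04 ]
 [0.535 0.104 0.04 ]
 [0.433 0.131 0.04 ]
 [0.489 0.339 0.04 ]] [0.51301962 0.22108429 0.04      ]
1.288592145306374 1.306784847910404 0.21484212367128233 0.1090799791854778
1.3157963267948967 [[182. 131.]
 [162.  77.]] 0.001230903781604521
```

The tray centre is within about 8 mm of the filter, the direction is within 0.03 rad, and the filter's end sits where predicted, so I'm handing in.

```bash
python3 -c "
from station import *
print(job_done(), get_time())"
```

```text
the job is handed in; nothing more can be done
the job is handed in; nothing more can be done
```

The job is handed in (no verdict came back): the knob is off the flap, the flap stands open, and the arm holds the filter upright and still, within about 8 mm of the tray's centre and roughly 7 to 8 cm above its rim. The first grip on the knob missed and was repeated.

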